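# Open the sprung jaw of the brazing jig and park it on its stop pin

## Task

The brazed pipe riser in the jig is finished: open the jig by pushing the sprung jaw back, away from the riser, past its stop pin, then let go so that it springs back and stays parked against the pin at half travel. Use the fingers only as a pusher on the jaw: grip and lift nothing, neither the riser nor the pin's knob, and leave the riser standing in the jig and everything else on the bench where it is.

Things in the scene. Friction and masses are not known exactly. Their poses are not given: they have to be found in the camera images.
- jig: Brazing jig fixed to the bench. Origin on the bench under the slide line; +x = the way the sprung jaw opens, z up. In its frame, mm: steel base plate x -210..250, y -75..75, 12 thick; ledge for fittings x -110..130, y -150..-75; blue fixed jaw x -205..-120, 72 high; riser's axis x -115; pin bridge x 97..123, 74 high; two guide columns y +-48 and end plate x 235..250. Place and yaw vary.
- jaw (a joint): Opening of the sprung jaw (blue carriage 80 long, 130 mm wide) along the jig's +x, m: about 0.006 at the start, clamped on the riser; 0.080 = end stop. Springs shut it: 5.6 N at 0, 8.5 at 0.042, 11.2 at 0.080, damped 40 N per m/s: let go, it runs back at about 0.2 m/s. Pushed just beyond 0.042 the stop pin drops in its slot; let go, it rests on the pin at 0.042. Let go sooner, it shuts.
- push_pad (a point): Centre of the rubber front of the upright push plate on top of the jaw, 92 mm above the bench; moves with the jaw. Plate 110 mm wide across the slide, 66 to 116 mm above the bench, front facing the jig's -x (the riser), back sloping so it cannot be gripped. At the start x = -24 mm, y = 0 in the jig's frame; before it a flat deck 66 mm high (nose 68), and 74 mm free to the riser's top.
- stop_pin (a joint): Lift of the spring-loaded stop pin (upright plunger with a black knob on the bridge behind the jaw), in m: about 0.008 while it rides on top of the jaw's tail, 0 when it has dropped into the slot. It works by itself, it need not be touched.
- pin_knob (a point): Top of the stop pin's black knob, 28 mm in diameter: about 120 mm above the bench while riding, 112 mm when dropped; at x = 110 mm, y = 0 in the jig's frame.
- riser: The finished piece, loose: copper tube 28 mm in diameter, 91 mm tall over all, with a brass foot flange 76 mm in diameter and 8 mm thick and a 34 mm socket at the top; stands on the jig's base plate between the two vee jaws, top 103 mm above the bench. Origin at the centre of its underside, z up.
- coupling: Copper coupling, a tube 36 mm in diameter and 42 mm tall, standing loose on the jig's ledge, not needed. Origin at the centre of its underside.
- elbow: Copper elbow, 30 mm thick, legs 30 mm, lying loose on the jig's ledge, not needed. Origin on the underside below the bend.
- tee: Copper tee, 66 mm long, 28 mm thick, lying on the bench, not needed. Origin on the underside below the branching point.
- wire_brush: Wire brush with wooden handle, 280 mm long, 29 mm high, lying beyond the jig, not needed. Origin under its middle.
- pliers: Pipe pliers with red grips, about 205 mm long, 18 mm thick, lying on the bench, not needed. Origin under the pivot.
- flux_tin: Flux tin, 66 mm in diameter, 48 mm tall, standing on the bench, not needed. Origin at the centre of its underside.
- goggles: Black brazing goggles, 125 mm wide, 54 mm high, lying on the bench, not needed. Origin under the middle.
Not all that is in view belongs to the job. What is shaped like the riser but red or turquoise is not meant.

How it is judged:
On the way:
1. the fingers have pushed the jaw so far that the stop pin has dropped in (value of joint stop_pin below 0.002 m and value of joint jaw above 0.04 m and contact force between the fingers and jaw above 1 N).
At the end, for the whole second after the job is handed in: The jaw rests on its dropped stop pin at half travel (joint jaw 0.038 to 0.045 m, stop_pin below 0.002 m, not moving), let go, and the riser still stands upright in the jig within 15 mm of where it was (value of joint jaw between 0.038 and 0.045 m and value of joint stop_pin below 0.002 m and velocity of joint jaw between -0.005 and 0.005 m/s and angle between riser's own z axis and vertical below 0.1 rad and distance of riser from where it was at the start of the episode below 0.015 m and linear speed of riser below 0.02 m/s); the robot touches nothing.
It fails at once if the riser was lifted, knocked over or shoved away (angle between riser's own z axis and vertical above 0.35 rad or distance of riser from where it was at the start of the episode above 0.025 m).
It fails at once if the riser was gripped or pressed by the fingers (contact force between the fingers and riser above 8 N).
It fails at once if the stop pin was pulled up by its knob (value of joint stop_pin above 0.0125 m).
It fails at once if another thing on the jig or the bench was carried off or knocked away (distance of any of coupling, elbow, tee, wire_brush, pliers, flux_tin, goggles from where it was at the start of the episode above 0.03 m).
It also fails if it takes over 35 s, if anything falls off the work surface, if the arm or the gripper's body presses on something with over 40 N, if the wrist force passes 120 N, or if a joint passes its speed limit or range.

## Robot

A 7-joint arm with a two-finger parallel gripper is mounted at the origin on the work surface. World frame = base frame: x ahead of the robot, y to its left, z up, the work surface at z = 0. Lengths are in m, angles in rad, forces in N, time in s.
With the tool pointing down it reaches from about 0.4 to 0.85 m from the base axis. Payload 10.4 kg.
Tool frame: the origin (TCP) lies at the very end of the fingers, on their centre line; the grasp point (between the pads) lies 19 mm behind it; z points along the fingers, x is the direction in which the jaws open and shut, and the axes are right-handed (so a half turn about z gives the same grasp; the last joint's range is limited). The gripper opens to 87 mm and grips with 3 to 60 N. Pads are 19 mm wide; open, the fingers measure 117 mm over their backs; the gripper's body (75 mm by 190 mm) begins 51 mm behind the grasp point.
Start: joints at [-1.339, 0.332, -0.065, 1.46, 0.022, 1.35, -0.088], TCP at [0.158, 0.605, 0.223] pointing down, gripper open.
Joint ranges: [-2.6, 2.6], [-0.5, 2.12], [-1.47, 1.34], [0.16, 2.42], [-1.27, 4.41], [0.06, 2.06], [-2.6, 2.6]. Speed limits (rad/s): [2.22, 2.22, 2.79, 2.79, 3.14, 3.14, 3.14].

## Interface

Orientations are given as a unit quaternion [x, y, z, w].
In Python, from bench import r gives the robot as it stands. The module is installed in compiled form; this text tells all that it offers.
- The arm moves only by the tool carry_out, never from a script. Its argument "commands" is a list that holds one entry, the list of rows, each a list of 7 numbers: the closure in counts, from 0 (fully open) to 255 (shut), then the shift along the tool's x, y, z in units of 25 mm (1.0 is 25 mm), then the turn, a rotation vector about the tool's x, y, z in units of 5 degrees (1.0 is 5 degrees). A call has 1 to 12 rows; each row is the pose to reach, as a shift and turn from the pose measured when the call began, along the tool's axes at that moment; what a row does not reach only later rows make up. A row lasts 1/8 s, in which the tool goes at most 62.5 mm and 10.7 degrees, less where a joint would pass 70% of its speed; a pose out of reach is approached as far as the arm can. A call with a gripper value outside its range is refused whole. The fingers move at their own pace and stop on an object; "grip_force" is the grip in N (left out, the last holds). Time passes only in rows, so rows that repeat a pose let the fingers close. It gives the time, the measured TCP pose, the force and the opening at its end, in the units of the state.
- r.read_state(): the state, without advancing time (a new reading comes with each control period).
- r.camera(name): name is "scene" or "top" or "wrist"; returns the picture (384x512x3 uint8, blue, green, red); there is no depth.
- r.camera_info(name): a dict with "fx", "fy", "cx", "cy" (pixels), "origin" and "rotation" of the camera in the world. Camera axes: x right, y down, z forward; pixel columns grow to the right and rows downward; lengths in m; the calibration is good to about 2 mm. A picture is of the moment at which its call begins: read the wrist's pose just before it. camera_info takes no time and is no camera call; for the wrist camera it gives the pose at the moment of the call.
- r.close_job(): hands the job in, once; it reports no verdict.
The state is a dict: "time": time; "joint_positions": joint angles; "joint_vel": joint speeds; "joint_torque": joint torques, N m; "ee_pos": TCP position; "eef_rot": TCP orientation; "ft_force": force on the tool from outside, world axes, zero at the start; "torque": the same for the moment, N m; "width": finger opening in m.
Only numpy, scipy, OpenCV 4.12 (cv2) and the standard library are available. Lean on these libraries where they do the work, as an engineer would, in place of code of your own. Each camera call takes 0.05 s, during which the arm holds its last target.

## Working session

There is one attempt and no reset: what is moved stays moved. The work goes in short steps, Python scripts to look and compute and a tool call to move; the robot and the scene stay as the last step left them, time stands still between calls to the robot, and variables do not carry over. Pictures are saved under pics/ and viewed, and the job is handed in when it is done.

Besides the shell and the picture viewer there is one more tool, called after "Call:" by a JSON object that holds its "op" and its "data", one argument or row to a line. carry_out: Moves the arm, as the interface text tells. Its arguments: {"type":"object","properties":{"commands":{"type":"array"},"grip_force":{"type":"number"}},"required":["commands"]}

```bash
mkdir -p pics; python3 - <<'E'
from bench import r
import cv2
print(r.read_state())
for n in("scene","top","wrist"):
    i=r.camera_info(n);print(n,i)
    cv2.imwrite(f"pics/{n}0.png",r.camera(n))
E
```

```text
{'time': 0.0, 'joint_positions': array([-1.33860149,  0.33286217, -0.06467066,  1.46092301,  0.02158584,
        1.3499164 , -0.08845895]), 'joint_vel': array([-2.26225749e-03,  4.19320465e-05,  6.68793851e-04, -1.71650096e-04,
       -7.86314448e-04,  2.26284437e-04, -3.49838402e-04]), 'joint_torque': array([ 6.29950773e-04, -6.23242235e+01,  2.52855301e-02, -3.89893484e+01,
       -6.12175092e-02,  3.98166175e-02,  1.30844728e-04]), 'ee_pos': array([0.15745045, 0.60444431, 0.22176867]), 'eef_rot': array([ 7.91206813e-01,  6.11548264e-01, -5.40065536e-04,  4.56456372e-04]), 'ft_force': array([ 0.16802871, -0.12882466, -0.11500505]), 'torque': array([ 0.03810939, -0.0108224 ,  0.04834615]), 'width': 0.08712438632272368}
scene {'fx': 412.10799859487196, 'fy': 412.10799859487196, 'cx': 265.30151881897586, 'cy': 186.5336508152619, 'origin': array([ 1.04421809, -0.51920772,  1.08384382]), 'rotation': array([ 0.86982405,  0.37706924, -0.12080464, -0.2943317 ])}
top {'fx': 448.8568129198138, 'fy': 448.8568129198138, 'cx': 254.62754804307616, 'cy': 189.07174626928673, 'origin': array([ 0.42352049, -0.00504719,  1.66433589]), 'rotation': array([-0.70069968,  0.71254026, -0.0296474 ,  0.02067298])}
wrist {'fx': 274.34108336475157, 'fy': 274.34108336475157, 'cx': 251.21383469970513, 'cy': 188.08494993577213, 'origin': array([0.08357674, 0.62382081, 0.38469539]), 'rotation': array([0.7830778 , 0.60537741, 0.08611178, 0.11354342])}
```

View pics/scene0.png

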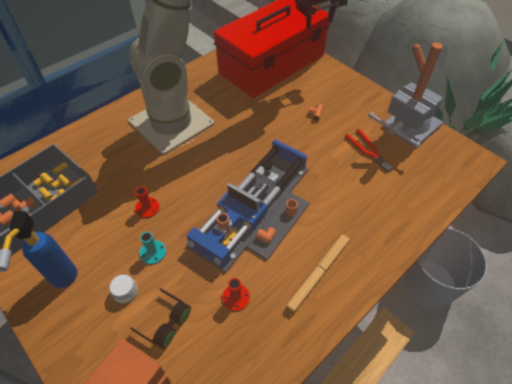

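View pics/top0.png

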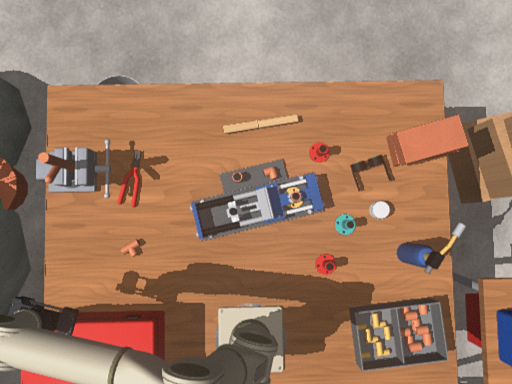

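View pics/wrist0.png

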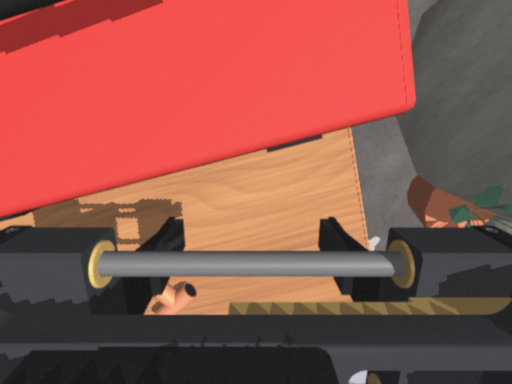

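The top view shows the jig at about (260,205). The copper riser is between the vee jaws near (295,197), and the end plate is near (198,220), so the jig's +x points left, roughly world +y. The red lookalikes are at (319,152) and (326,264), the turquoise one at (345,224). I'll enlarge this to confirm and measure.

```bash
cat > h.py <<'E'
import numpy as np,cv2
from scipy.spatial.transform import Rotation as R
def ray(i,u,v):
    d=R.from_quat(i['rotation']).apply([(u-i['cx'])/i['fx'],(v-i['cy'])/i['fy'],1]);return np.array(i['origin']),d
def onz(i,u,v,z):
    o,d=ray(i,u,v);return o+d*(z-o[2])/d[2]
def proj(i,P):
    p=R.from_quat(i['rotation']).inv().apply(np.atleast_2d(P)-i['origin']);return np.c_[i['fx']*p[:,0]/p[:,2]+i['cx'],i['fy']*p[:,1]/p[:,2]+i['cy']]
E
python3 - <<'E'
import cv2
a=cv2.imread('pics/top0.png')[150:250,180:340];cv2.imwrite('pics/topc.png',cv2.resize(a,None,fx=5,fy=5,interpolation=cv2.INTER_CUBIC))
a=cv2.imread('pics/scene0.png')[130:280,180:320];cv2.imwrite('pics/scenec.png',cv2.resize(a,None,fx=4,fy=4,interpolation=cv2.INTER_CUBIC))
E
```

```text
(no output)
```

View pics/topc.png

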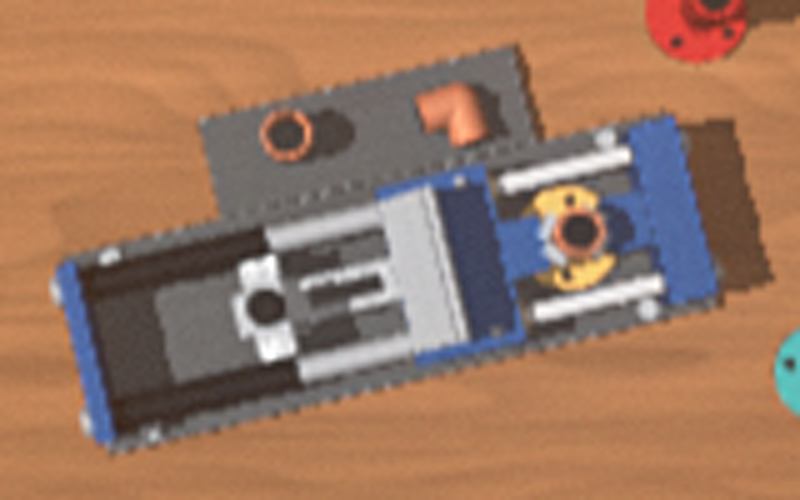

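View pics/scenec.png

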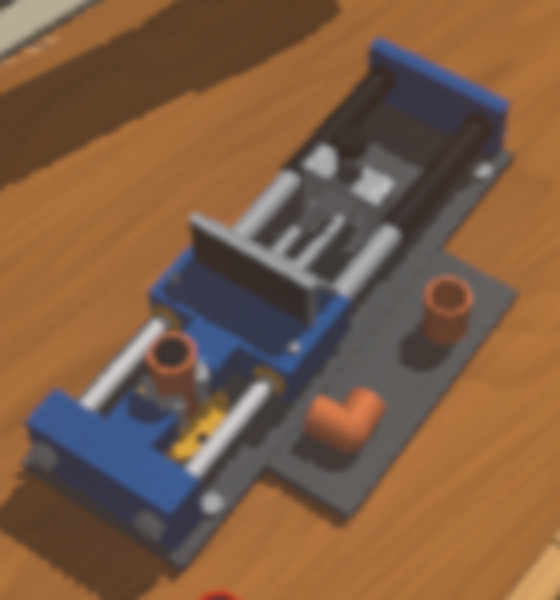

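The crop confirms the piece: copper tube with a brass flange between the blue vees, at crop (580,232). The black knob is at (266,308) and the push plate edge at about (450,265). Next I'll compute the jig frame from the knob and riser tops and cross-check it with the scene view.

```bash
python3 - <<'E'
from h import *
from bench import r
T=r.camera_info('top');S=r.camera_info('scene')
t=lambda x,y:(180+x/5-.4,150+y/5-.4)
s=lambda x,y:(180+x/4-.4,130+y/4-.4)
rt=onz(T,*t(580,231),.103);kn=onz(T,*t(266,308),.12)
rs=onz(S,*s(173,353),.103);ks=onz(S,*s(350,137),.12)
print(rt,rs,kn,ks)
d=(kn-rt)[:2];print(np.linalg.norm(d),np.degrees(np.arctan2(d[1],d[0])))
d=(ks-rs)[:2];print(np.linalg.norm(d),np.degrees(np.arctan2(d[1],d[0])))
# fixed jaw corners, endplate corners top view
for c,z in(((672,117),.072),((722,300),.072),((62,262),.07),((104,442),.07)):print(onz(T,*t(*c),z)[:2])
a=np.arctan2(*(kn-rt)[[1,0]]);u=np.array([np.cos(a),np.sin(a)]);o=rt[:2]+.115*u
n=np.array([-u[1],u[0]])
print('o',o,'u',u)
for nm,c,z in(('plate front',(432,188),.116),('pf',(467,342),.116)):
    p=onz(T,*t(*c),z)[:2]-o;print(nm,p@u,p@n)
J=lambda x,y,z:np.r_[o+x*u+y*n,z]
print(proj(T,[J(-24,0,.1)*0+J(-.024,0,.116)]),proj(S,[J(-.024,.055,.116),J(-.024,-.055,.116)])) 
st=r.read_state();print(R.from_quat(st['eef_rot']).as_matrix())
# contour images
im=cv2.imread('pics/top0.png').copy()
E
```

```text
[ 0.5088238  -0.16832133  0.103     ] [ 0.51188104 -0.16521924  0.103     ] [0.45848916 0.05068586 0.12      ] [0.46245555 0.05326866 0.12      ]
0.22471699580978474 102.94356889572279
0.22400857131972754 102.74668631432178
[ 0.5909652  -0.23928313]
[ 0.45977485 -0.27137866]
[0.4946764  0.19670603]
[0.36708681 0.16804058]
o [ 0.48306481 -0.05624335] u [-0.22399128  0.97459115]
plate front -0.02132157706027875 -0.05311291765719603
pf -0.018942448605942745 0.05588680710489832
[[270.48031634 201.90505087]] [[224.9107803  185.04520644]
 [255.6607051  202.24286699]]
[[ 2.52018448e-01  9.67722403e-01 -2.30946892e-04]
 [ 9.67721873e-01 -2.52018552e-01 -1.01283158e-03]
 [-1.03834271e-03  3.17598843e-05 -9.99999460e-01]]
```

Both views agree within about 4 mm, and the riser–knob distance of 224–225 mm matches the nominal 225. I'll average them. Plan: close the fingers, with their tool x axis across the slide. Travel high, descend into the gap at jig x ≈ -60, then push along +x.

```bash
cat >> h.py <<'E'
a=np.radians(102.85);u=np.array([np.cos(a),np.sin(a)]);n=np.array([-u[1],u[0]])
rp=np.array([.5103,-.1668]);o=rp+.115*u-0*n
J=lambda x,y,z:np.r_[o+x*u+y*n,z]
Rt=R.from_matrix(np.c_[np.r_[-n,0],np.r_[u,0]*1,[0,0,-1]])
if np.linalg.det(Rt.as_matrix())<0: raise 0
def plan(st,P):
    Rc=R.from_quat(st['eef_rot'])
    p=st['ee_pos'][:2]-o
    print('jig',p@u,p@n,'z',st['ee_pos'][2],'shift',np.round(Rc.inv().apply(P-st['ee_pos'])/.025,2),'turn',np.round(np.degrees((Rc.inv()*Rt).as_rotvec())/5,2),'F',st['ft_force'],'t',st['time'],st['width'])
E
python3 - <<'E'
from h import *
from bench import r
print(np.c_[np.r_[-n,0],np.r_[u,0],[0,0,-1]],np.linalg.det(np.c_[np.r_[-n,0],np.r_[u,0],[0,0,-1]]),Rt.as_matrix())
plan(r.read_state(),J(-.061,0,.2))
E
```

```text
Traceback (most recent call last):
  File "h.py", line 12, in <module>
    Rt=R.from_matrix(np.c_[np.r_[-n,0],np.r_[u,0]*1,[0,0,-1]])
  File "scipy/spatial/transform/_rotation.pyx", line 1143, in scipy.spatial.transform._rotation.Rotation.from_matrix
ValueError: Non-positive determinant (left-handed or null coordinate frame) in rotation matrix 0: [[ 0.97495565 -0.22239939  0.        ]
 [ 0.22239939  0.97495565  0.        ]
 [ 0.          0.         -1.        ]].
```

Tool y should be -u.

```bash
sed -i 's/np.r_\[u,0\]\*1/np.r_[-u,0]/' h.py
python3 - <<'E'
from h import *
from bench import r
plan(r.read_state(),J(-.061,0,.2))
E
```

```text
jig 0.7155044966896551 0.17245664471016525 z 0.2219678837462871 shift [-24.38  20.44   0.9 ] turn [1.000e-02 1.000e-02 1.251e+01] F [-0.3514214   0.26551324  0.14309181] t 0.15 0.0873219016860138
```

Call:
{"op": "carry_out", "data": {
  "commands": [
    [[255,-1.3,1.6,0,0,0,0.8],[255,-2.6,3.2,0,0,0,1.6],[255,-3.9,4.8,0,0,0,2.4],[255,-5.2,6.4,0,0,0,3.2],[255,-6.5,8.0,0,0,0,4.0],[255,-7.8,9.6,0,0,0,4.8],[255,-9.0,11.2,0,0,0,5.6],[255,-10.2,12.4,0,0,0,6.4],[255,-11.7,13.3,0,0,0,7.2],[255,-13.2,14.2,0,0,0,8.0],[255,-14.7,15.1,0,0,0,8.8],[255,-16.2,16.0,0,0,0,9.6]]
  ],
  "grip_force": 20
}}

```text
time: 1.65
ee_pos: [0.4426, 0.1104, 0.2224]
eef_rot: [0.972, 0.236, -0.0, 0.0]
ft_force: [-0.1, 0.6, 0.2]
width: 0.001
```

```bash
python3 - <<'E'
from h import *
from bench import r
plan(r.read_state(),J(-.061,0,.2))
E
```

```text
jig 0.17028680151879058 0.004388630033820821 z 0.22235993597299178 shift [-2.13  9.    0.9 ] turn [0.01 0.01 2.89] F [-0.08435439  0.63736717  0.15604233] t 1.65 0.0009924727137124354
```

Call:
{"op": "carry_out", "data": {
  "commands": [
    [[255,-0.5,2.0,0,0,0,0.8],[255,-1.0,4.0,0.2,0,0,1.6],[255,-1.5,6.0,0.4,0,0,2.4],[255,-1.9,8.0,0.6,0,0,2.9],[255,-2.1,9.0,0.9,0,0,2.9],[255,-2.1,9.0,0.9,0,0,2.9],[255,-2.1,9.0,0.9,0,0,2.9]]
  ]
}}

```text
time: 2.52
ee_pos: [0.4989, -0.1128, 0.2]
eef_rot: [0.994, 0.112, -0.0, 0.0]
ft_force: [0.6, 0.5, 0.1]
width: 0.0004
```

```bash
python3 - <<'E'
from h import *
from bench import r
plan(r.read_state(),J(-.061,0,.085))
i=r.camera_info('wrist')
cv2.imwrite('pics/w1.png',r.camera('wrist'))
print(proj(i,[J(-.115,0,.103),J(-.024,0,.092),J(-.024,.055,.116),J(-.024,-.055,.116),J(.11,0,.12)]))
cv2.imwrite('pics/s1.png',cv2.resize(r.camera('scene')[80:280,160:340],None,fx=3,fy=3))
E
```

```text
jig -0.05982188088637353 -0.0008990625049083948 z 0.1999713029495196 shift [-0.03  0.05  4.6 ] turn [ 0.    0.01 -0.01] F [0.55276224 0.50555913 0.1094493 ] t 2.525 0.00039273663412678903
[[249.75509554 238.83757244]
 [249.61726376 150.29427432]
 [188.68904598 154.33923539]
 [310.22343394 154.27225809]
 [248.93933487 -21.75877483]]
```

View pics/w1.png

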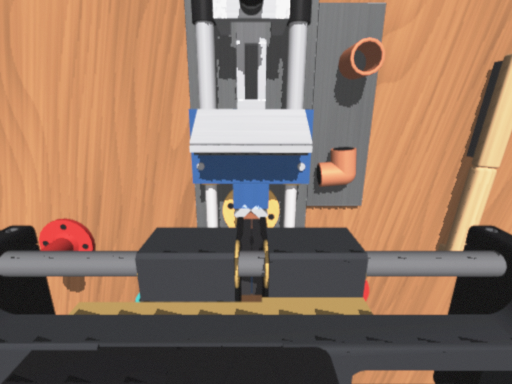

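View pics/s1.png

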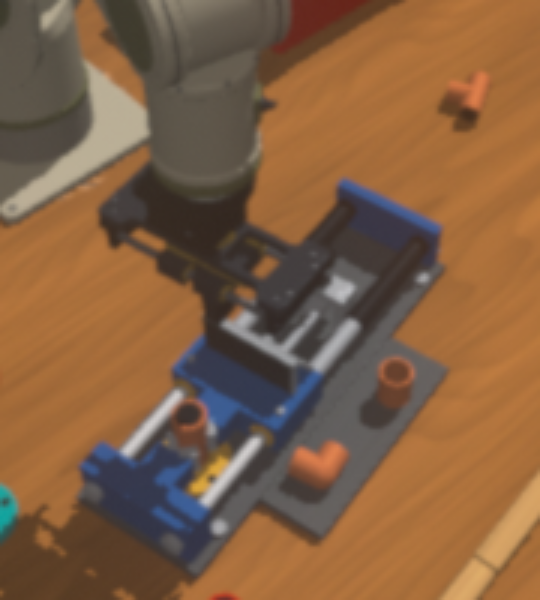

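The predicted plate top edge (columns 189–310, row 154) matches the picture (190–311, about row 152). The fingertips are over the gap, so I'll descend in stages.

Call:
{"op": "carry_out", "data": {
  "commands": [
    [[255,0,0,1.0,0,0,0],[255,0,0.0,2.0,0,0,0],[255,0,0.0,3.0,0,0,0],[255,0,0.0,3.8,0,0,0],[255,0,0.0,4.4,0,0,0],[255,0,0.0,4.5,0,0,0],[255,0,0.0,4.5,0,0,0]]
  ]
}}

```text
time: 3.5
ee_pos: [0.4994, -0.1123, 0.0881]
eef_rot: [0.994, 0.112, 0.0, 0.0]
ft_force: [-0.4, 0.4, 0.4]
width: 0.0005
```

```bash
python3 - <<'E'
from h import *
from bench import r
plan(r.read_state(),J(-.034,0,.085))
cv2.imwrite('pics/s2.png',cv2.resize(r.camera('scene')[100:260,170:330],None,fx=3.7,fy=3.7,interpolation=cv2.INTER_CUBIC))
E
```

```text
jig -0.059476174257911005 -0.001456945270380129 z 0.08814703035092712 shift [-0.06 -1.02  0.13] turn [ 0.   -0.    0.01] F [-0.36154544  0.39547666  0.41113566] t 3.5 0.0004766023524347434
```

View pics/s2.png

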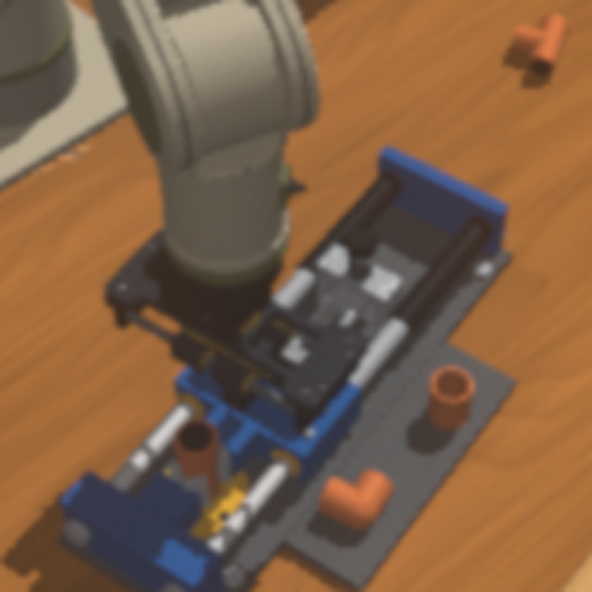

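Nothing is touching. The plate face should meet the fingers at TCP jig x ≈ -34, 25 mm ahead. First I'll push partway and read the force.

Call:
{"op": "carry_out", "data": {
  "commands": [
    [[255,0,-0.3,0,0,0,0],[255,0,-0.6,0,0,0,0],[255,0,-0.9,0,0,0,0],[255,0,-1.2,0,0,0,0],[255,0,-1.5,0,0,0,0],[255,0,-1.5,0,0,0,0]]
  ]
}}

```text
time: 4.3
ee_pos: [0.4916, -0.0769, 0.0886]
eef_rot: [0.994, 0.112, 0.001, 0.001]
ft_force: [2.5, -6.6, -3.0]
width: 0.0007
```

```bash
python3 - <<'E'
from h import *
from bench import r
s=r.read_state();plan(s,J(.007,0,.087));print(s['ft_force'][:2]@u)
cv2.imwrite('pics/s3.png',cv2.resize(r.camera('scene')[100:260,170:330],None,fx=3.7,fy=3.7,interpolation=cv2.INTER_CUBIC))
E
```

```text
jig -0.023241642966801028 -0.0017732190758789413 z 0.08858035439529074 shift [-0.07 -1.21  0.06] turn [ 0.03 -0.02 -0.  ] F [ 2.51191614 -6.61999661 -3.00255269] t 4.3 0.0006925872344833352
-7.012851684668008
```

View pics/s3.png

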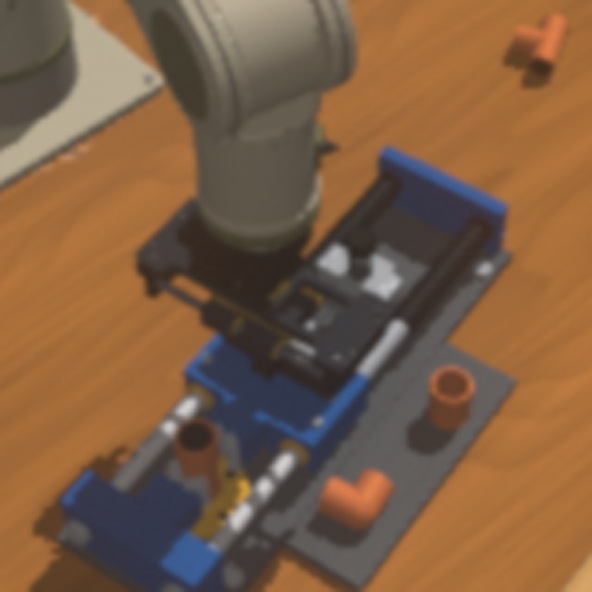

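The jaw has left the riser with about 7 N on the fingers, which fits the spring. Now I'll push on past the pin.

Call:
{"op": "carry_out", "data": {
  "commands": [
    [[255,0,-0.25,0,0,0,0],[255,0,-0.5,0,0,0,0],[255,0,-0.75,0,0,0,0],[255,0,-1.0,0,0,0,0],[255,0,-1.25,0,0,0,0],[255,0,-1.25,0,0,0,0],[255,0,-1.25,0,0,0,0]]
  ]
}}

```text
time: 5.22
ee_pos: [0.4851, -0.048, 0.0886]
eef_rot: [0.994, 0.111, 0.002, 0.002]
ft_force: [4.7, -7.8, -3.4]
width: 0.0006
```

```bash
python3 - <<'E'
from h import *
from bench import r
s=r.read_state();plan(s,J(.014,0,.087));print(s['ft_force'][:2]@u)
im=r.camera('scene');cv2.imwrite('pics/s4.png',cv2.resize(im[100:260,170:330],None,fx=3.7,fy=3.7,interpolation=cv2.INTER_CUBIC))
S=r.camera_info('scene')
for z in(.112,.12):print((proj(S,[J(.11,0,z)])-[170,100])*3.7)
E
```

```text
jig 0.006443350729857031 -0.0018435340331711969 z 0.08859073473292152 shift [-0.07 -0.3   0.06] turn [ 0.06 -0.03 -0.01] F [ 4.65099222 -7.84665163 -3.40438398] t 5.225 0.0005687488141221688
-8.684515147909217
[[356.69224055 241.42722917]]
[[356.82702753 235.19790352]]
```

View pics/s4.png

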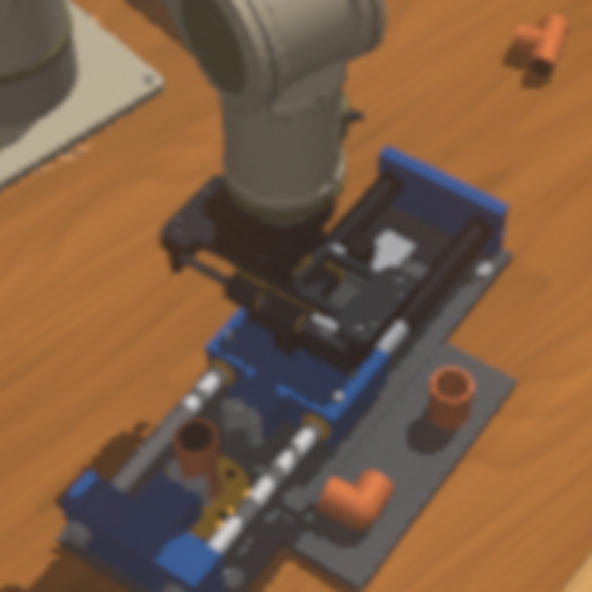

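The force of 8.7 N suggests the jaw is about at 0.042. The knob is hidden, so I'll push about 10 mm further to be sure; the end stop is at 0.080.

Call:
{"op": "carry_out", "data": {
  "commands": [
    [[255,0,-0.2,0,0,0,0],[255,0,-0.4,0,0,0,0],[255,0,-0.4,0,0,0,0],[255,0,-0.4,0,0,0,0]]
  ]
}}

```text
time: 5.78
ee_pos: [0.4833, -0.04, 0.0886]
eef_rot: [0.994, 0.111, 0.002, 0.004]
ft_force: [3.0, -7.9, -3.3]
width: 0.0003
```

```bash
python3 - <<'E'
from h import *
from bench import r
s=r.read_state();plan(s,J(.014,0,.087));print(s['ft_force'][:2]@u)
im=r.camera('top');cv2.imwrite('pics/t5.png',cv2.resize(im[140:260,180:340],None,fx=4.5,fy=4.5,interpolation=cv2.INTER_CUBIC))
im=r.camera('wrist');cv2.imwrite('pics/w5.png',im)
i=r.camera_info('wrist');print(proj(i,[J(.11,0,.112),J(.11,0,.12)]))
E
```

```text
jig 0.014616893555925204 -0.0018701610370746378 z 0.08863006890243004 shift [-0.07  0.02  0.07] turn [ 0.09 -0.04 -0.03] F [ 3.01986535 -7.93540707 -3.26861373] t 5.775 0.00033020030092169685
-8.408286139749517
[[245.1200496   65.82897611]
 [244.79459442  63.34800469]]
```

View pics/w5.png

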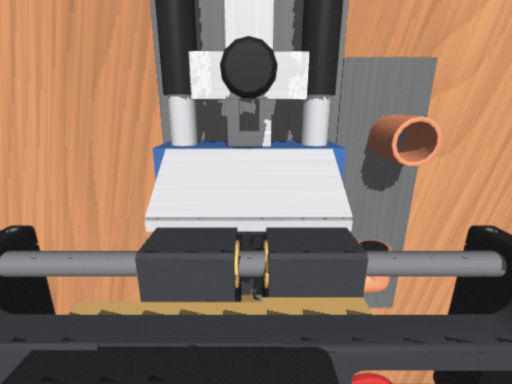

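The wrist view shows the knob at (248,68), slightly on the "dropped" side of the prediction. I'll check the jaw opening and knob size numerically.

```bash
python3 - <<'E'
from h import *
from bench import r
i=r.camera_info('wrist')
im=cv2.imread('pics/w5.png')
for v in(218,222,226):
    p=onz(i,250,v,.116)[:2]-o;print(v,'jaw',(p@u)+.030)
k=cv2.inRange(im[20:115,200:300],(0,0,0),(45,45,45))
cs,_=cv2.findContours(k,cv2.RETR_EXTERNAL,cv2.CHAIN_APPROX_NONE);c=max(cs,key=cv2.contourArea)
e=cv2.fitEllipse(c);print(e)
for z in(.112,.12):
  q=proj(i,[J(.11,0.014,z),J(.11,-.014,z)]);print(z,q[1,0]-q[0,0])
E
```

```text
218 jaw 0.06506025119817888
222 jaw 0.06275225819146021
226 jaw 0.06042293289018606
((48.15048599243164, 46.6139030456543), (51.211612701416016, 57.39938735961914), 177.8694610595703)
0.112 60.095633104192956
0.12 63.923804806314564
```

View pics/t5.png

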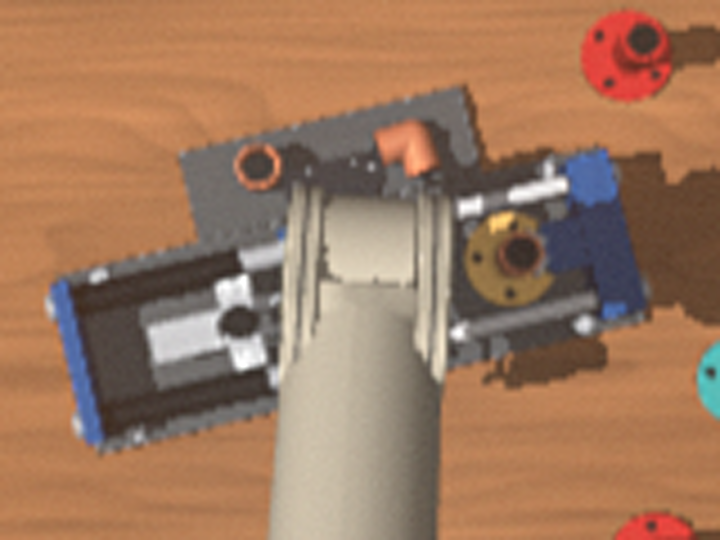

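The knob is 57 px wide against 60 expected dropped and 64 riding, so it has dropped. The jaw is at roughly 0.055–0.06, past the pin. Now I'll back off towards the gap's middle and let the jaw settle on the pin.

Call:
{"op": "carry_out", "data": {
  "commands": [
    [[255,0,0.2,0,0,0,0],[255,0,0.5,0,0,0,0],[255,0,0.8,0,0,0,0],[255,0,1.2,0,0,0,0],[255,0,1.6,0,0,0,0],[255,0,1.8,0,0,0,0],[255,0,1.8,0,0,0,0]]
  ]
}}

```text
time: 6.75
ee_pos: [0.4932, -0.0844, 0.089]
eef_rot: [0.994, 0.11, 0.002, 0.004]
ft_force: [-0.9, -0.4, 0.1]
width: 0.0006
```

```bash
python3 - <<'E'
from h import *
from bench import r
s=r.read_state();plan(s,J(-.03,0,.25))
cv2.imwrite('pics/w6.png',r.camera('wrist'))
i=r.camera_info('wrist')
print(proj(i,[J(.012,.055,.116),J(-.024,.055,.116),J(.11,0,.112)]))
E
```

```text
jig -0.0308546677459544 -0.0016577819184668816 z 0.08896421418695125 shift [-0.04  0.02 -6.44] turn [ 0.09 -0.04 -0.04] F [-0.91119706 -0.41392005  0.10471269] t 6.75 0.0006005050039747085
[[138.13313464 178.359812  ]
 [146.2232257  242.02999485]
 [244.41919257 -50.61946181]]
```

View pics/w6.png

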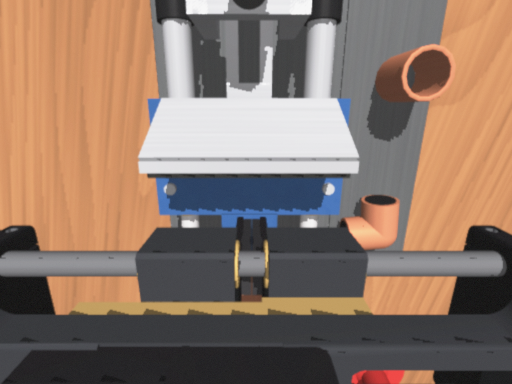

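The plate's front edge is at row ~174 (178 predicted for 0.042, 242 for shut), so the jaw is parked. The fingers are free with about 0 N. I'll lift clear and verify.

Call:
{"op": "carry_out", "data": {
  "commands": [
    [[255,0,0,-1.0,0,0,0],[255,0,0.0,-2.5,0,0,0],[255,0,0.0,-4.5,0,0,0],[255,0,0.0,-6.5,0,0,0],[255,-2,2,-7,0,0,0],[255,-4,4,-7,0,0,0],[255,-6,6,-7,0,0,0],[255,-6,6,-7,0,0,0],[255,-6,6,-7,0,0,0]]
  ]
}}

```text
time: 7.92
ee_pos: [0.3778, -0.2633, 0.2647]
eef_rot: [0.994, 0.109, 0.003, 0.003]
ft_force: [0.8, 0.3, -0.2]
width: 0.0002
```

```bash
python3 - <<'E'
from h import *
from bench import r
s=r.read_state();plan(s,J(-.03,0,.25))
cv2.imwrite('pics/t7f.png',r.camera('top'))
for n_,c,f in(('top',(150,250,180,340),5),('scene',(130,280,180,320),4)):
    im=r.camera(n_);cv2.imwrite(f'pics/{n_}7.png',cv2.resize(im[c[0]:c[1],c[2]:c[3]],None,fx=f,fy=f,interpolation=cv2.INTER_CUBIC))
    i=r.camera_info(n_)
    print(n_,(proj(i,[J(.012,.055,.116),J(.012,-.055,.116),J(-.115,0,.103),J(.11,0,.112),J(.11,0,.12)])-[c[2],c[0]])*f)
E
```

```text
jig -0.1796605973629042 0.15064409164002213 z 0.2647122655137837 shift [ 5.99 -6.03  0.57] turn [ 0.08 -0.06 -0.07] F [ 0.7551795   0.29335619 -0.22288749] t 7.925 0.00020268731026312672
top [[418.67519875 347.21110689]
 [380.44235576 192.46483401]
 [575.7721669  226.92317529]
 [261.66474574 303.73531293]
 [261.22870538 303.46687213]]
scene [[211.85948063 188.6272611 ]
 [333.81561716 255.58814794]
 [168.23067196 351.30253876]
 [345.61323303 141.00240991]
 [345.75894868 134.26800381]]
```

View pics/top7.png

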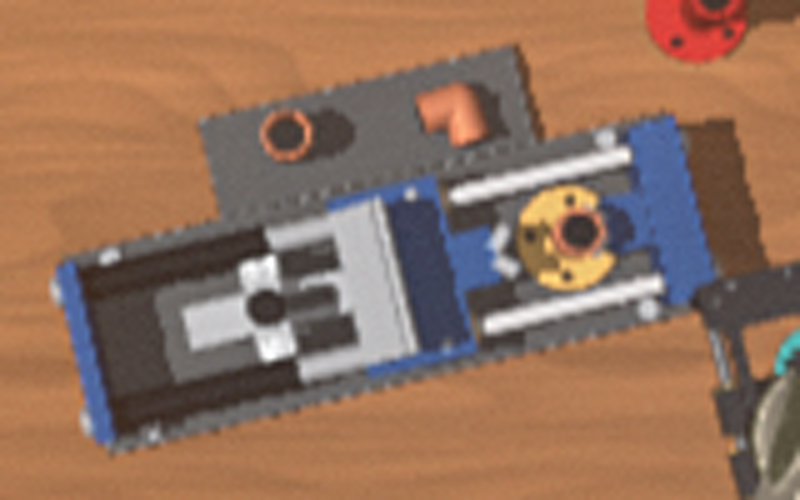

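View pics/scene7.png

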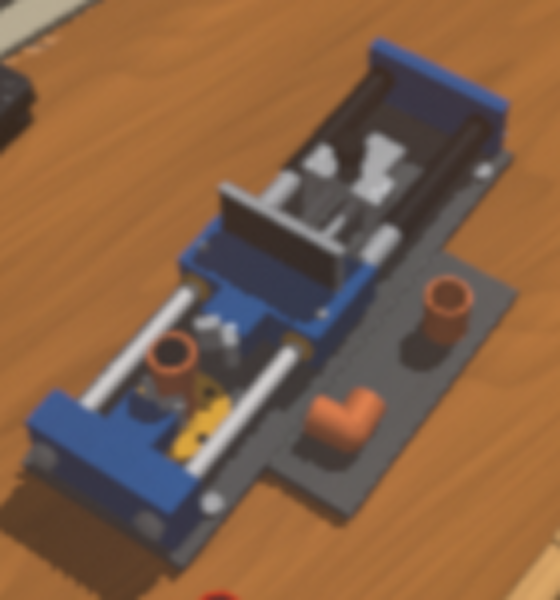

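The riser top is still at (580,231). The plate edge has moved 50 crop px, about 36 mm, from 0.006 to about 0.042. The coupling and elbow are unmoved and the arm is clear.

```bash
python3 -c "
from bench import r
print(r.read_state()['ft_force'],r.close_job())"
```

```text
the job is handed in; nothing more can be done
[-0.248209   -0.48191816 -0.17236874] None
```

I opened the jig with the closed fingers, pushing the jaw's plate to a jaw opening of about 0.055–0.06 m, past the stop pin. I then backed off, so the jaw sprang back and parked on the pin, and lifted clear. The job was handed in at about 8 s of the 35 s limit.

**Last checks**
- **Jaw:** the push plate's edge moved about 36 mm, which puts the jaw at roughly 0.042 m. It stayed there after release.
- **Stop pin:** I read it as dropped mainly because the jaw held. Its knob measured 57 px wide in the wrist view, against 60 px expected dropped and 64 px riding, so that measurement only roughly agrees.
- **Riser, coupling and elbow:** they look unmoved in the top and scene crops. The riser's top is at the same pixel as before.
- **Other loose things:** I did not check each of them one by one in the final pictures. The arm touched nothing outside the jig as far as I could see, and the wrist force was about 0 N at hand-in.

**Disagreements:** the two camera views differed by about 4 mm on the jig's position, so I used their average. The push force near the pin read 8.4–8.7 N, slightly below the 9–10 N expected from the spring at that opening.

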